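# Shift the bench gearbox into the marked forward slot

## Robot

A 7-joint arm with a two-finger parallel gripper is mounted at the origin on a cart in front of the work surface, level with it; the furniture and walls round the work are solid. World frame = base frame: x ahead of the robot, y to its left, z up, the work surface at z = 0. Lengths are in m, angles in degrees, forces in N, time in s.
With the tool pointing down it reaches from about 0.425 to 0.875 m from the base axis. Payload 4.7 kg.
Tool frame: the origin (TCP) lies at the very end of the fingers, on their centre line; the grasp point (between the pads) lies 19 mm behind it; z points along the fingers, y is the direction in which the jaws open and shut (so a half turn about z gives the same grasp; the last joint's range is limited). The gripper opens to 87 mm and grips with 3 to 60 N. Pads are 19 mm wide; open, the fingers measure 117 mm over their backs; the gripper's body (75 mm by 190 mm) begins 51 mm behind the grasp point.
Start: joints at [71.912, 18.392, -4.016, 83.108, 1.295, 78.541, -3.26], TCP at [0.21, -0.615, 0.223] pointing down, gripper open.
Joint ranges: [-163.93, 163.93], [-17.29, 119.83], [-79.2, 71.16], [3.27, 140.29], [-89.18, 269.18], [5.43, 117.66], [-154.24, 154.24]. Speed limits (degrees/s): [147.25, 147.25, 180, 180, 180, 180, 180].

## Interface

Orientations are given as [roll, pitch, yaw] about the fixed x, y, z axes, in that order (R = Rz(yaw) Ry(pitch) Rx(roll)).
In Python, from cell import env gives the robot as it stands.
- The arm moves only by the tool servo_tool, never from a script. Its argument "increments" is a list that holds one entry, the list of rows, each a list of 7 numbers: the shift along the tool's x, y, z in m, then the turn, a rotation vector about the tool's x, y, z in degrees, then the opening, from -1 (shut) to 1 (fully open). In form: [[[dx, dy, dz, rx, ry, rz, fingers], ...]]. A call has 1 to 20 rows; each row is the pose to reach, as a shift and turn from the pose commanded when the call began, along the tool's axes at that moment; what a row does not reach only later rows make up. A row lasts 1/10 s, in which the tool goes at most 50 mm and 8.59 degrees, less where a joint would pass 70% of its speed; a pose out of reach is approached as far as the arm can. A call with a gripper value outside its range is refused whole. The fingers move at their own pace and stop on an object; "squeeze" is the grip in N (left out, the last holds). Time passes only in rows, so rows that repeat a pose let the fingers close. It gives the time, the measured TCP pose, the force and the opening at its end, in the units of the state.
- env.get_obs(): the state, without advancing time (a new reading comes with each control period).
- env.read_camera(name): name is "side" or "top"; returns a dict with "frame" (480x640x3 uint8, blue, green, red), "intrinsics" (3x3 intrinsics, pixels), "rvec" (rotation vector, rad) and "tvec" (3), from world to camera coordinates, as OpenCV has them. Camera axes: x right, y down, z forward; pixel columns grow to the right and rows downward; lengths in m; the calibration is good to about 2 mm. A picture is of the moment at which its call begins. There is no depth.
- env.sign_off(): hands the job in, once; it reports no verdict.
The state is a dict: "time_s": time; "qpos": joint angles; "joint_velocities": joint speeds; "effort": joint torques, N m; "tool_pos": TCP position; "tool_rot": TCP orientation; "force": force on the tool from outside, world axes, zero at the start; "wrist_torque": the same for the moment, N m; "grip_width": finger opening in m.
Only numpy, scipy, OpenCV 4.12 (cv2) and the standard library are available. Lean on these libraries where they do the work, as an engineer would, in place of code of your own. Each camera call takes 0.05 s, during which the arm holds its last target.

## Task

The shift lever of the bench gearbox stands in the rear middle slot of its gate: feel your way, without forcing it, forward to the crossing, press the knob down against its spring to get the lever across, and shift it fully forward into the slot beside the round button, with the stick sprung up again at the end. Do not put it into the other forward slot, beside the bar, and leave the things standing round the gearbox where they are.

Things in the scene. Friction and masses are not known exactly. Their poses are not given: they have to be found in the camera images.
- gearbox: Fixed grey bench gearbox, housing 190 (x) x 170 (y) x 132 mm high on a flange 225 x 205 mm. Origin on the bench under the gate's centre and the lever's pivot; x points away from the robot ('forward' for the lever), y left, z up. At the rear a column 130 mm wide, front face at x = 95 mm.
- cover_edge (a point): Middle of the lower front edge of the belt cover that juts from the column over the forward half of the lever's travel: 150 mm wide in y, underside z 295 mm, edge at gearbox x = 38 mm, reaching back to the column. No room under it for an upright gripper: lean the gripper back towards the robot by about 40 degrees, fingers pointing forward and down.
- gate: Steel gate plate on top of the gearbox, its axes those of the gearbox, origin in its middle at z = 128 mm; top face 4.5 mm higher. Three lanes 20 mm wide run along x, centred at y = -26, 0, +26 mm. In the outer lanes the stick's centre stops at x = -26 and +26 mm; the middle lane has only its rear part. One crossing along y joins the lanes. Do not force the stick against it: over 60 N on the gate (about 35 N at the knob) fails.
- lever_pivot (a point): Point about which the stick swings: gearbox (0, 0, 20 mm), 110 mm under the gate, so the knob moves about 1.7 times as far as the stick does in the gate. The stick's part in the gate is a barrel 17 mm thick that fits the lanes but not the throats of the crossing; above it is a neck 7 mm thick that passes them.
- lever_knob (a point): Centre of the black ball knob, 32 mm in diameter, on top of the steel stick, 190 mm from the pivot (less the press). Grip the ball across y. The stick stays where it is left; moving it takes about 1 to 2 N at the knob.
- lever_fore (a joint): Fore-and-aft lean, rad: 0 upright, positive with the knob forward (gearbox +x); x in the gate is 110 mm times its tangent. About -0.2 at the start. In the middle lane the unpressed stick, moved forward, stops against a block, between about -0.13 and +0.07. Pressed down, it goes 1.5 to 5 mm further, till the neck meets the block, and can then be taken sideways. Forward end of an outer lane: about +0.23.
- lever_side (a joint): Sideways lean, rad: 0 in the middle lane, positive to the left (gearbox +y), about +0.23 or -0.23 in the outer lanes. The crossing's throats (y 10 to 16 mm either side, 10.5 mm wide in x) and the block are one adjustable plate: the crossing's centre lies anywhere from x = -11 to +11 mm, and must be felt.
- lever_press (a joint): How far the stick is pressed down along its own length, m: 0 up, 0.019 at the bottom stop. Spring 5 N at the top to 13 N at the bottom. It passes the throats when pressed at least about 15 mm; once in an outer lane it springs back up when let go, centring itself by its cone.
- stud_round: Round domed steel button, 24 mm in diameter and 12 mm high, fixed on top of the gate at gearbox x = 0, y = +60 or -60 mm, beside the forward slot that is wanted. Origin at the centre of its underside.
- stud_bar: Steel bar, 40 mm along x, 11 mm wide and 11 mm high, fixed on top of the gate on the other side, beside the forward slot that is not wanted. Origin at the centre of its underside.
- brass_weight_1: Loose brass weight, 32 mm wide, 30 mm high, standing left of the gearbox. Origin at the centre of its underside. Leave alone.
- brass_weight_2: Loose smaller brass weight, 25 mm wide, 23 mm high, standing in front of the gearbox. Leave alone.
- oil_vial: Loose square glass vial, 30 x 34 x 64 mm, standing left of the gearbox. Leave alone.
- matchbox: Loose matchbox, 36 x 52 x 15 mm, lying in front of the gearbox. Leave alone.
- tin_back: Loose round tin, 60 mm in diameter, 36 mm high, standing right of the gearbox. Leave alone.

How it is judged (in metres and radians):
On the way, in this order (a step that is already met when the one before it is completed fails the run):
1. the stick is pressed down at the crossing (value of joint lever_press above 0.01 m and value of joint lever_fore between -0.15 and 0.14 rad), for 0.05 s.
2. the stick is in the lane on the round button's side (horizontal distance between lever_knob and stud_round below 0.033 m), for 0.05 s.
3. the stick is fully forward in that lane (horizontal distance between lever_knob and stud_round below 0.06 m and value of joint lever_fore above 0.19 rad), for 0.2 s.
At the end, for the whole second after the job is handed in: The stick is in the forward slot beside the round button (knob within 60 mm of the button seen from above), leaning forward more than 0.19 rad, sprung up to within 4 mm, at rest and released (all of step 3 and value of joint lever_press below 0.004 m and velocity of joint lever_fore between -0.02 and 0.02 rad/s); the robot touches nothing.
It fails at once if the stick is put into the forward slot beside the bar (horizontal distance between lever_knob and stud_bar below 0.06 m and value of joint lever_fore above 0.16 rad).
It fails at once if a bystander is moved more than 25 mm (distance of any of brass_weight_1, oil_vial, brass_weight_2, matchbox, tin_back from where it was at the start of the episode above 0.025 m).
It fails at once if the gate is forced (over 60 N on it) (contact force between gate and anything else above 60 N).
It also fails if it takes over 40 s, if anything falls off the work surface, if the arm or the gripper's body presses on something with over 40 N, if the wrist force passes 120 N, or if a joint passes its speed limit or range.

## Working session

There is one attempt and no reset: what is moved stays moved. The work goes in short steps, Python scripts to look and compute and a tool call to move; the robot and the scene stay as the last step left them, time stands still between calls to the robot, and variables do not carry over. Pictures are saved under pics/ and viewed, and the job is handed in when it is done.

Besides the shell and the picture viewer there is one more tool, called by a JSON object that holds its "fn" and its "kwargs", one argument or row to a line. servo_tool: Moves the arm, as the interface text tells. Its arguments: {"type":"object","properties":{"increments":{"type":"array","items":{"type":"array","items":{"type":"array","items":{"type":"number"}}}},"squeeze":{"type":"number"}},"required":["increments"]}

```bash
ls; mkdir -p pics; python3 - <<'E'
from cell import env
import cv2
o=env.get_obs();print({k:o[k] for k in ['time_s','tool_pos','tool_rot','force','grip_width']})
for n in ['side','top']:
    c=env.read_camera(n);cv2.imwrite(f'pics/{n}0.png',c['frame']);print(n,c['intrinsics'],c['rvec'],c['tvec'])
E
```

```text
pics
{'time_s': 0.0, 'tool_pos': array([ 0.21029998, -0.61445535,  0.22145373]), 'tool_rot': array([-1.79890246e+02,  2.96768433e-03,  1.88961632e+01]), 'force': array([ 0.01110884, -0.31821546, -0.3953179 ]), 'grip_width': 0.08721804193818822}
side [[603.68865301   0.         316.03322839]
 [  0.         603.68865301 238.60195801]
 [  0.           0.           1.        ]] [ 0.73144054 -2.59786119  1.14362224] [0.30887343 0.43661733 0.74209098]
top [[449.81147178   0.         321.30767013]
 [  0.         449.81147178 241.11598535]
 [  0.           0.           1.        ]] [ 2.30175576 -1.89002015  0.19769878] [-0.31321808  0.46380019  0.9617784 ]
```

View pics/side0.png

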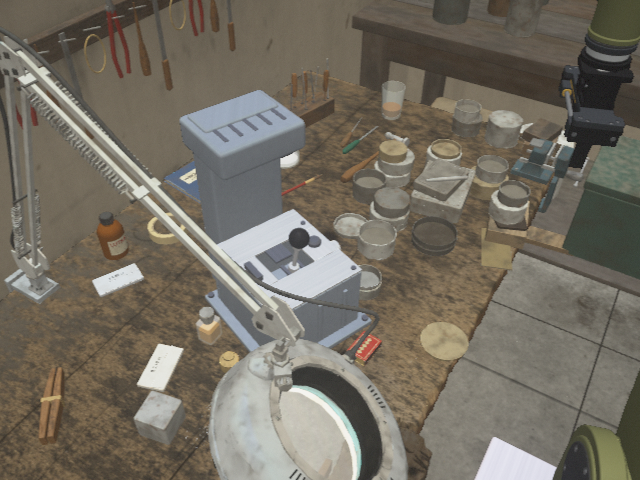

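View pics/top0.png

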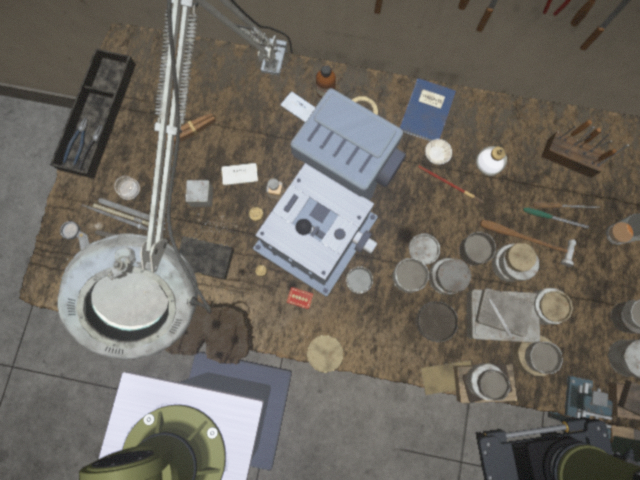

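```bash
python3 - <<'E'
import cv2
a=cv2.imread('pics/top0.png')[155:305,230:400];cv2.imwrite('pics/topc.png',cv2.resize(a,None,fx=4,fy=4,interpolation=cv2.INTER_CUBIC))
a=cv2.imread('pics/side0.png')[200:370,190:390];cv2.imwrite('pics/sidec.png',cv2.resize(a,None,fx=3.5,fy=3.5,interpolation=cv2.INTER_CUBIC))
E
```

```text
(no output)
```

View pics/topc.png

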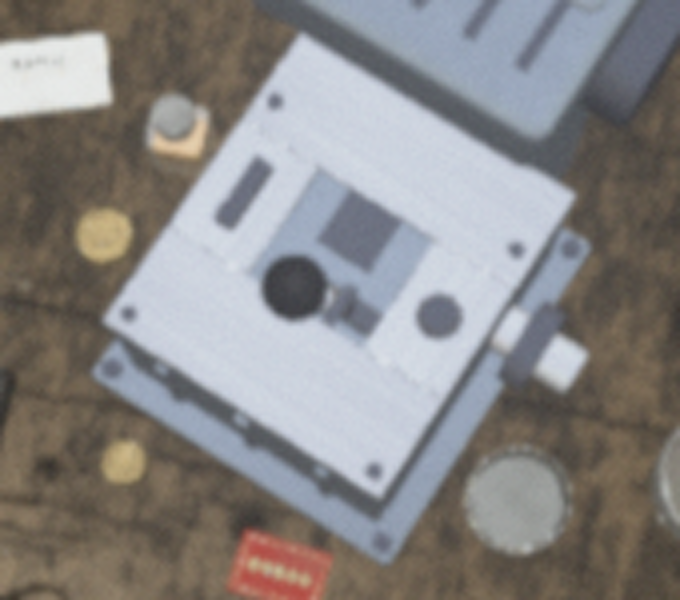

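View pics/sidec.png

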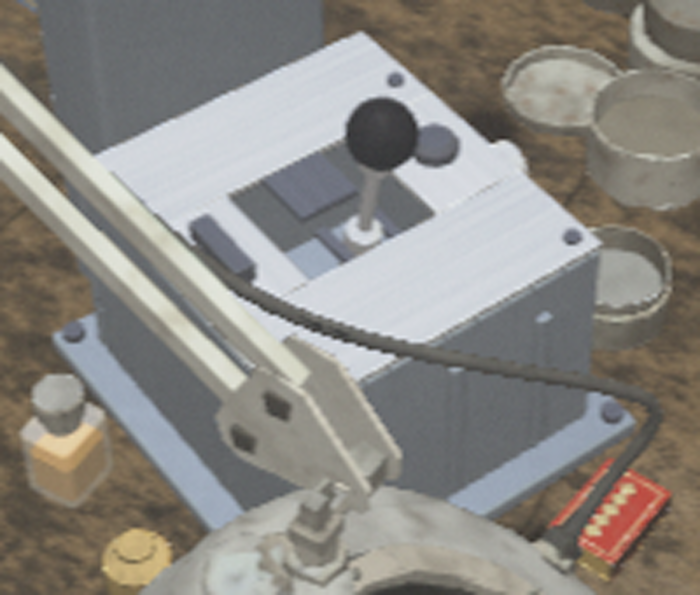

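```bash
cat > h.py <<'E'
import numpy as np,cv2,pickle
from scipy.optimize import least_squares
from cell import env
def cams():
    r={}
    for n in ['side','top']:
        c=env.read_camera(n); r[n]=c
    return r
def proj(c,P): return cv2.projectPoints(np.atleast_2d(P).astype(float),c['rvec'],c['tvec'],c['intrinsics'],None)[0][:,0]
def tri(C,obs):
    f=lambda p:np.concatenate([proj(C[n],p)[0]-np.array(u) for n,u in obs.items()])
    s=least_squares(f,[.5,0,.2]);return s.x,s.fun
E
python3 - <<'E'
from h import *
C=cams();pickle.dump({k:{a:b for a,b in v.items() if a!='frame'} for k,v in C.items()},open('C.pkl','wb'))
T=lambda u,v:(230+u/4,155+v/4);S=lambda u,v:(190+u/3.5,200+v/3.5)
O=[('top',T(105,322),(-95,85,132)),('top',T(380,498),(-95,-85,132)),('top',T(575,193),(95,-85,132)),('top',T(305,37),(95,85,132)),
('top',T(438,316),(0,-60,140)),('top',T(244,193),(0,60,142)),('side',S(437,145),(0,-60,140)),('side',S(223,247),(0,60,140)),('side',S(600,240),(-95,-85,132)),('side',S(360,33),(95,-85,132))]
def g2w(p,P):
    c,s=np.cos(p[2]),np.sin(p[2]);P=np.array(P)/1000
    return np.array([p[0]+c*P[0]-s*P[1],p[1]+s*P[0]+c*P[1],P[2]])
f=lambda p:np.concatenate([proj(C[n],g2w(p,P))[0]-u for n,u,P in O])
s=least_squares(f,[.6,0,0]);print(s.x[:2],np.degrees(s.x[2]));print(s.fun.reshape(-1,2).round(1))
k,r=tri(C,{'top':T(295,287),'side':S(382,134)});print('knob',k,r)
p=s.x
c,sn=np.cos(p[2]),np.sin(p[2]);d=k[:2]-p[:2];print('knob in gb',c*d[0]+sn*d[1],-sn*d[0]+c*d[1],k[2])
for n in C: print(n,'cam pos',-cv2.Rodrigues(C[n]['rvec'])[0].T@C[n]['tvec'])
print(env.get_obs()['time_s'])
E
```

```text
[ 0.54157054 -0.19843112] -21.310384610322583
[[-0.8 -0. ]
 [ 0.1  0.2]
 [ 0.   0.1]
 [-0.7 -2.1]
 [ 0.2 -0.4]
 [-0.4 -0.3]
 [-0.3 -1.5]
 [ 0.3  0.4]
 [ 1.6  0.8]
 [ 0.6 -0.9]]
knob [ 0.50487081 -0.18466816  0.20515419] [-0.02077834 -0.13826194  0.10555003  0.03421619]
knob in gb -0.039192136864006584 -0.00051550529859146 0.20515419129292964
side cam pos [0.13915088 0.37778821 0.82137056]
top cam pos [ 0.31351659 -0.25436822  1.03693686]
0.2
```

```bash
python3 - <<'E'
from h import *
C=pickle.load(open('C.pkl','rb'))
print(tri(C,{'top':(122,258),'side':(283,378)}),tri(C,{'top':(155,257),'side':(278,320)}),tri(C,{'top':(130,302),'side':(320,440)}))
from scipy.spatial.transform import Rotation as R
# arm base in view? targets
g=np.array([.54157,-.19843]);y=np.radians(-21.31);Rz=R.from_euler('z',y).as_matrix()
lean=np.radians(40)
zt=Rz@[np.sin(lean),0,-np.cos(lean)]
yt=Rz@[0,-1,0]; xt=np.cross(yt,zt)
M=np.column_stack([xt,yt,zt]);print(R.from_matrix(M).as_euler('xyz',degrees=True))
o=env.get_obs();print(o['tool_pos'],o['tool_rot'],o['qpos'])
E
```

```text
(array([0.35741911, 0.08738174, 0.29612222]), array([ 1.30810315,  9.370046  , -5.61025077, -1.71546732])) (array([0.38786199, 0.03596587, 0.31297694]), array([-0.46785659, -3.19064047,  2.03964842,  0.6483441 ])) (array([0.30327666, 0.09094104, 0.22427802]), array([ 0.02440279,  0.2183778 , -0.12725   , -0.03287583]))
[180.   -40.   -21.31]
[ 0.21034866 -0.61468724  0.22187854] [-1.79934851e+02  4.88459854e-03  1.88960040e+01] [71.91206979 18.42281123 -4.01488808 83.14831694  1.29517182 78.53922446
 -3.26051265]
```

```bash
cat >> h.py <<'E'
from scipy.spatial.transform import Rotation as R
G=np.array([.54157,-.19843,0]);YAW=-21.31;RZ=R.from_euler('z',YAW,degrees=True)
def w2g(P): return RZ.inv().apply(np.array(P)-G)
def g2w(P): return RZ.apply(P)+G
def zdir(lean=40): return R.from_euler('y',180-lean,degrees=True).apply([0,0,1])
def state():
    o=env.get_obs();Rt=R.from_euler('xyz',o['tool_rot'],degrees=True)
    tg=w2g(o['tool_pos']);zg=RZ.inv().apply(Rt.apply([0,0,1]))
    gr=tg-.019*zg
    print('t',round(o['time_s'],2),'grasp gb mm',(gr*1000).round(1),'rot',o['tool_rot'].round(2),'F gb',RZ.inv().apply(o['force']).round(2),'w',round(o['grip_width']*1000,1))
    return o,Rt,gr
def inc(grasp_g,lean=40):
    o,Rt,_=state()
    Rd=R.from_euler('xyz',[180,-lean,YAW],degrees=True)
    tcp=g2w(np.array(grasp_g)+.019*RZ.inv().apply(Rd.apply([0,0,1])))
    d=Rt.inv().apply(tcp-o['tool_pos']);rv=np.degrees((Rt.inv()*Rd).as_rotvec())
    print('inc',d.round(4),rv.round(2))
E
python3 - <<'E'
from h import *
k=np.array([-.0392,-.0005,.2052]);z=np.array([np.sin(np.radians(40)),0,-np.cos(np.radians(40))])
inc(k-.1*z)
E
```

```text
t 0.2 grasp gb mm [-157.3 -508.2  240.9] rot [-179.93    0.     18.9 ] F gb [ 0.41 -0.49 -0.08] w 87.0
inc [ 0.3781 -0.3451 -0.045 ] [-14.08  38.35  38.51]
```

{"fn": "servo_tool", "kwargs": {
  "increments": [
    [[0.378,-0.345,-0.045,-14.08,38.35,38.51,1],[0.378,-0.345,-0.045,-14.08,38.35,38.51,1],[0.378,-0.345,-0.045,-14.08,38.35,38.51,1],[0.378,-0.345,-0.045,-14.08,38.35,38.51,1],[0.378,-0.345,-0.045,-14.08,38.35,38.51,1],[0.378,-0.345,-0.045,-14.08,38.35,38.51,1],[0.378,-0.345,-0.045,-14.08,38.35,38.51,1],[0.378,-0.345,-0.045,-14.08,38.35,38.51,1],[0.378,-0.345,-0.045,-14.08,38.35,38.51,1],[0.378,-0.345,-0.045,-14.08,38.35,38.51,1],[0.378,-0.345,-0.045,-14.08,38.35,38.51,1],[0.378,-0.345,-0.045,-14.08,38.35,38.51,1],[0.378,-0.345,-0.045,-14.08,38.35,38.51,1],[0.378,-0.345,-0.045,-14.08,38.35,38.51,1]]
  ]
}}

```text
time_s: 1.6
tool_pos: [0.444, -0.2911, 0.1704]
tool_rot: [-178.0, -37.3, -22.3]
force: [-1.2, -0.2, 0.8]
grip_width: 0.0868
```

```bash
python3 - <<'E'
from h import *
inc([-.0392,-.0005,.2052])
print(env.get_obs()['qpos'])
C=cams();a=np.hstack([C['top']['frame'][140:340,200:460],C['side']['frame'][150:350,180:440]])
cv2.imwrite('pics/a1.png',cv2.resize(a,None,fx=1.5,fy=1.5))
E
```

```text
t 1.6 grasp gb mm [ -68.8 -122.3  185.5] rot [-178.01  -37.32  -22.32] F gb [-1.01 -0.63  0.79] w 86.8
inc [ 0.0346 -0.1218  0.0051] [-1.35  2.66 -0.84]
[ 41.34637225 -17.24767942  -2.54737077 134.22319488 -25.87915421
  29.76443616 -54.19711442]
```

View pics/a1.png

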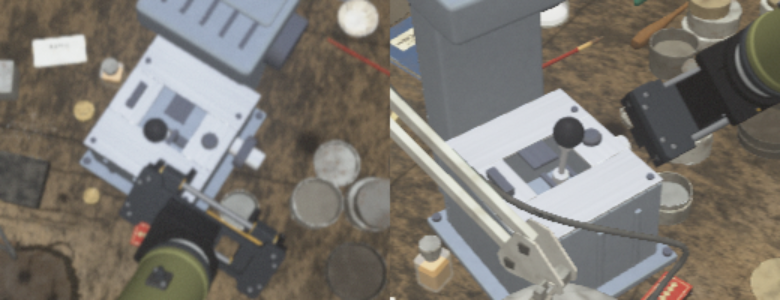

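```bash
python3 - <<'E'
from h import *
inc([-.05,-.110,.27],20)
inc([-.0392,-.0005,.275],20)
E
```

```text
t 1.7 grasp gb mm [ -68.  -116.3  184.9] rot [-177.67  -37.27  -21.83] F gb [0.26 0.57 0.55] w 87.3
inc [ 0.0602 -0.0081 -0.0574] [ -2.07 -17.27  -0.1 ]
t 1.7 grasp gb mm [ -68.  -116.3  184.9] rot [-177.67  -37.27  -21.83] F gb [0.26 0.57 0.55] w 87.3
inc [ 0.071  -0.1175 -0.051 ] [ -2.07 -17.27  -0.1 ]
```

{"fn": "servo_tool", "kwargs": {
  "increments": [
    [[0.06,0,-0.057,-2,-17.3,0,1],[0.06,0,-0.057,-2,-17.3,0,1],[0.06,0,-0.057,-2,-17.3,0,1],[0.06,0,-0.057,-2,-17.3,0,1]]
  ]
}}

```text
time_s: 2.1
tool_pos: [0.4584, -0.2983, 0.2551]
tool_rot: [-179.9, -20.3, -21.8]
force: [0.1, 0.3, -0.6]
grip_width: 0.0871
```

```bash
python3 - <<'E'
from h import *
inc([-.0392,-.0005,.275],20)
print(env.get_obs()['qpos'])
E
```

```text
t 2.1 grasp gb mm [ -47.8 -123.2  272.9] rot [-179.88  -20.27  -21.84] F gb [-0.04  0.28 -0.64] w 87.1
inc [ 0.0076 -0.1228  0.0009] [ 0.06 -0.28 -0.5 ]
[ 47.75494022  -9.50322472 -13.15879183 111.68512416  -7.77924478
  57.96394822 -74.43394408]
```

{"fn": "servo_tool", "kwargs": {
  "increments": [
    [[0.008,-0.123,0.001,0,0,-0.5,1],[0.008,-0.123,0.001,0,0,-0.5,1],[0.008,-0.123,0.001,0,0,-0.5,1],[0.008,-0.123,0.001,0,0,-0.5,1],[0.008,-0.123,0.001,0,0,-0.5,1]]
  ]
}}

```text
time_s: 2.6
tool_pos: [0.5078, -0.1861, 0.2527]
tool_rot: [179.9, -19.9, -21.4]
force: [0.2, -0.3, -0.3]
grip_width: 0.0869
```

```bash
python3 - <<'E'
from h import *
inc([-.0392,-.0005,.2052],20)
inc([-.0392,-.0005,.2052],35)
print(env.get_obs()['qpos'])
C=cams();a=np.hstack([C['top']['frame'][140:340,200:460],C['side']['frame'][150:350,180:440]])
cv2.imwrite('pics/a2.png',cv2.resize(a,None,fx=1.5,fy=1.5))
E
```

```text
t 2.6 grasp gb mm [-42.4  -0.8 270.5] rot [179.92 -19.93 -21.37] F gb [ 0.31 -0.19 -0.3 ] w 86.9
inc [-0.0193 -0.0004  0.0625] [ 0.1   0.07 -0.06]
t 2.6 grasp gb mm [-42.4  -0.8 270.5] rot [179.92 -19.93 -21.37] F gb [ 0.31 -0.19 -0.3 ] w 86.9
inc [-0.0143 -0.0004  0.0619] [ 0.1  15.07 -0.04]
[ 42.71588428 -10.64878083 -23.34451178 112.29147803  -3.92580922
  57.61125637 -90.86648826]
```

View pics/a2.png

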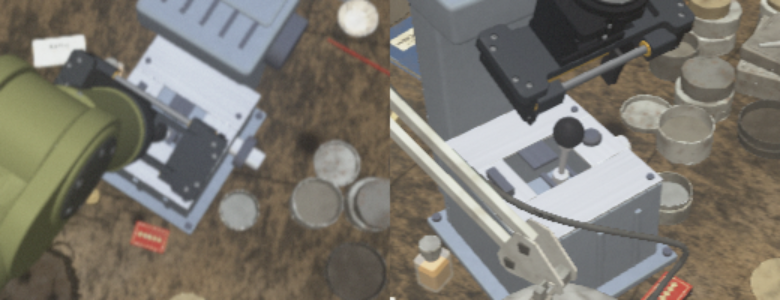

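{"fn": "servo_tool", "kwargs": {
  "increments": [
    [[-0.014,0,0.062,0,15,0,1],[-0.014,0,0.062,0,15,0,1],[-0.014,0,0.062,0,15,0,1],[-0.014,0,0.062,0,15,0,1],[-0.014,0,0.062,0,15,0,1]]
  ]
}}

```text
time_s: 3.2
tool_pos: [0.5193, -0.19, 0.195]
tool_rot: [179.9, -35.3, -21.4]
force: [0.6, 0.2, 1.5]
grip_width: 0.0871
```

```bash
python3 - <<'E'
from h import *
inc([-.0392,-.0005,.2052],35)
print(env.get_obs()['qpos'])
C=cams();a=np.hstack([C['top']['frame'][140:340,200:460],C['side']['frame'][150:350,180:440]])
cv2.imwrite('pics/a3.png',cv2.resize(a,None,fx=1.5,fy=1.5))
E
```

```text
t 3.2 grasp gb mm [-3.470e+01 -2.000e-01  2.105e+02] rot [179.93 -35.31 -21.39] F gb [0.46 0.43 1.54] w 87.1
inc [-0.0068  0.0003  0.0018] [ 0.11 -0.31 -0.07]
[ 40.40105085 -16.65090649 -21.87476853 128.94554906  -7.2351094
  31.40472515 -89.01571263]
```

View pics/a3.png

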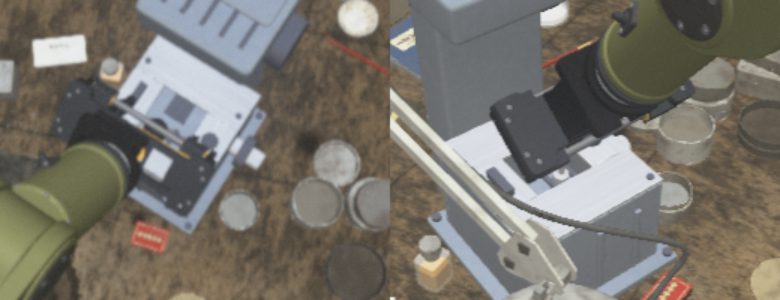

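```bash
python3 - <<'E'
from h import *
inc([-.0385,-.0005,.2055],30)
E
```

```text
t 3.3 grasp gb mm [-34.2   0.3 211. ] rot [179.94 -35.36 -21.35] F gb [ 0.    0.24 -0.39] w 87.1
inc [-0.0085  0.0008  0.0019] [ 0.08 -5.36 -0.03]
```

{"fn": "servo_tool", "kwargs": {
  "increments": [
    [[-0.0085,0.001,0.002,0,-5.4,0,1],[-0.0085,0.001,0.002,0,-5.4,0,1],[-0.0085,0.001,0.002,0,-5.4,0,1]]
  ]
}}

```text
time_s: 3.6
tool_pos: [0.5132, -0.188, 0.1866]
tool_rot: [180.0, -29.9, -21.3]
force: [-0.3, 0.1, -0.5]
grip_width: 0.0869
```

```bash
python3 - <<'E'
from h import *
inc([-.0385,-.0005,.2055],30)
print(env.get_obs()['qpos'])
E
```

```text
t 3.6 grasp gb mm [-39.7  -0.6 203.1] rot [179.95 -29.87 -21.35] F gb [-0.3  -0.04 -0.51] w 86.9
inc [ 0.0023 -0.0001 -0.0015] [ 0.07  0.13 -0.03]
[ 41.22519573 -13.88450989 -22.63148009 125.68798696  -5.72231801
  37.39509304 -89.95767862]
```

{"fn": "servo_tool", "kwargs": {
  "increments": [
    [[0.002,0,-0.0015,0,0,0,-1],[0.002,0,-0.0015,0,0,0,-1],[0.002,0,-0.0015,0,0,0,-1],[0.002,0,-0.0015,0,0,0,-1],[0.002,0,-0.0015,0,0,0,-1],[0.002,0,-0.0015,0,0,0,-1],[0.002,0,-0.0015,0,0,0,-1],[0.002,0,-0.0015,0,0,0,-1]]
  ],
  "squeeze": 20
}}

```text
time_s: 4.4
tool_pos: [0.5123, -0.1878, 0.1871]
tool_rot: [179.9, -29.7, -21.3]
force: [0.2, 0.6, -0.1]
grip_width: 0.0311
```

```bash
python3 - <<'E'
from h import *
inc([-.030,-.0005,.2055],30)
E
```

```text
t 4.4 grasp gb mm [-40.5  -0.7 203.6] rot [179.91 -29.67 -21.33] F gb [ 0.01  0.61 -0.06] w 31.1
inc [ 0.0102 -0.0002  0.0036] [ 0.1   0.33 -0.02]
```

{"fn": "servo_tool", "kwargs": {
  "increments": [
    [[0.002,0,0.001,0,0,0,-1],[0.004,0,0.0015,0,0,0,-1],[0.006,0,0.002,0,0,0,-1],[0.0077,0,0.0027,0,0,0,-1]]
  ]
}}

```text
time_s: 4.8
tool_pos: [0.52, -0.1907, 0.1887]
tool_rot: [179.9, -29.7, -21.3]
force: [-2.3, 0.8, 1.9]
grip_width: 0.0302
```

```bash
python3 - <<'E'
from h import *
state()
E
```

```text
t 4.8 grasp gb mm [-32.3  -0.7 205.2] rot [179.91 -29.67 -21.32] F gb [-2.46 -0.07  1.93] w 30.2
```

{"fn": "servo_tool", "kwargs": {
  "increments": [
    [[0.0015,0,0.0006,0,0,0,-1],[0.003,0,0.0013,0,0,0,-1],[0.0045,0,0.002,0,0,0,-1],[0.006,0,0.0025,0,0,0,-1]]
  ]
}}

```text
time_s: 5.2
tool_pos: [0.526, -0.1932, 0.1896]
tool_rot: [179.9, -29.7, -21.3]
force: [-2.0, 1.7, 2.7]
grip_width: 0.0303
```

```bash
python3 - <<'E'
from h import *
state()
C=cams()
cv2.imwrite('pics/a4.png',cv2.resize(C['side']['frame'][190:310,230:390],None,fx=4,fy=4,interpolation=2))
E
```

```text
t 5.2 grasp gb mm [-25.8  -0.7 206.1] rot [179.91 -29.69 -21.33] F gb [-2.44  0.84  2.71] w 30.3
```

View pics/a4.png

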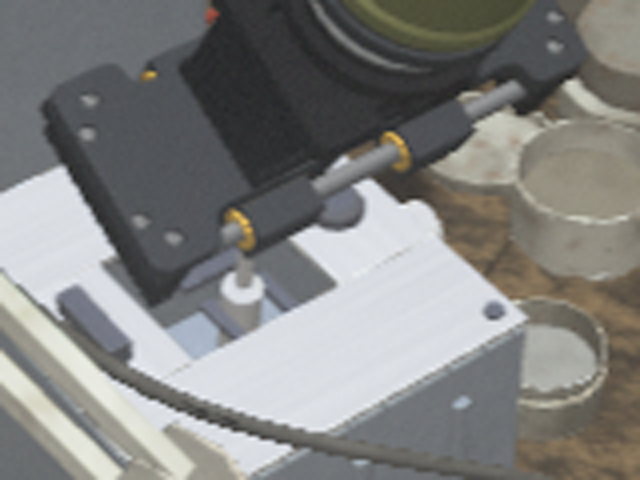

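{"fn": "servo_tool", "kwargs": {
  "increments": [
    [[0.0017,0,0.0005,0,0,0,-1],[0.0034,0,0.001,0,0,0,-1],[0.005,0,0.0015,0,0,0,-1]]
  ]
}}

```text
time_s: 5.6
tool_pos: [0.5303, -0.1949, 0.1902]
tool_rot: [179.9, -29.6, -21.3]
force: [-0.7, 1.1, 0.7]
grip_width: 0.0309
```

{"fn": "servo_tool", "kwargs": {
  "increments": [
    [[0.0017,0,0.0007,0,0,0,-1],[0.0034,0,0.0014,0,0,0,-1],[0.005,0,0.002,0,0,0,-1]]
  ]
}}

```text
time_s: 5.9
tool_pos: [0.5353, -0.1968, 0.1907]
tool_rot: [179.9, -29.6, -21.3]
force: [-1.1, 0.6, -1.0]
grip_width: 0.0307
```

```bash
python3 - <<'E'
from h import *
state()
E
```

```text
t 5.9 grasp gb mm [-15.9  -0.8 207.3] rot [179.91 -29.6  -21.33] F gb [-1.22  0.19 -0.98] w 30.7
```

{"fn": "servo_tool", "kwargs": {
  "increments": [
    [[0.0015,0,0.0008,0,0,0,-1],[0.003,0,0.0016,0,0,0,-1],[0.0045,0,0.0024,0,0,0,-1]]
  ]
}}

```text
time_s: 6.2
tool_pos: [0.5394, -0.1985, 0.1909]
tool_rot: [179.9, -29.5, -21.3]
force: [-11.5, 4.0, 7.0]
grip_width: 0.0307
```

{"fn": "servo_tool", "kwargs": {
  "increments": [
    [[0.0015,0,0.0008,0,0,0,-1],[0.003,0,0.0016,0,0,0,-1],[0.0045,0,0.0024,0,0,0,-1]]
  ]
}}

```text
time_s: 6.5
tool_pos: [0.5422, -0.1996, 0.1904]
tool_rot: [179.8, -29.3, -21.3]
force: [-20.1, 8.7, 12.9]
grip_width: 0.0306
```

```bash
python3 - <<'E'
from h import *
state()
E
```

```text
t 6.5 grasp gb mm [ -8.3  -0.8 207. ] rot [179.85 -29.25 -21.3 ] F gb [-21.89   0.82  12.94] w 30.6
```

{"fn": "servo_tool", "kwargs": {
  "increments": [
    [[-0.003,0,-0.0016,0,0,0,-1],[-0.005,0,-0.0027,0,0,0,-1],[-0.005,0,-0.0027,0,0,0,-1]]
  ],
  "squeeze": 40
}}

```text
time_s: 6.8
tool_pos: [0.5392, -0.1985, 0.1907]
tool_rot: [179.9, -29.6, -21.3]
force: [0.6, 0.9, -4.8]
grip_width: 0.0296
```

```bash
python3 - <<'E'
from h import *
state()
E
```

```text
t 6.8 grasp gb mm [-11.5  -0.9 207.2] rot [179.91 -29.62 -21.34] F gb [ 0.27  1.04 -4.8 ] w 29.6
```

{"fn": "servo_tool", "kwargs": {
  "increments": [
    [[-0.0015,0,0.0026,0,0,0,-1],[-0.003,0,0.0052,0,0,0,-1],[-0.0045,0,0.0078,0,0,0,-1],[-0.006,0,0.0104,0,0,0,-1]]
  ]
}}

```text
time_s: 7.2
tool_pos: [0.5418, -0.1993, 0.1827]
tool_rot: [179.9, -30.0, -21.3]
force: [-7.8, 3.1, 10.9]
grip_width: 0.0295
```

```bash
python3 - <<'E'
from h import *
state()
E
```

```text
t 7.2 grasp gb mm [ -9.   -0.7 199.2] rot [179.88 -30.02 -21.32] F gb [-8.37  0.11 10.89] w 29.5
```

{"fn": "servo_tool", "kwargs": {
  "increments": [
    [[-0.0026,0,0.001,0,0,0,-1],[-0.0045,0,0.003,0,0,0,-1],[-0.006,0,0.005,0,0,0,-1],[-0.007,0,0.0065,0,0,0,-1]]
  ]
}}

```text
time_s: 7.6
tool_pos: [0.5415, -0.1992, 0.1758]
tool_rot: [179.9, -30.4, -21.3]
force: [0.8, 0.7, 9.5]
grip_width: 0.0296
```

```bash
python3 - <<'E'
from h import *
state()
C=cams()
cv2.imwrite('pics/a5.png',cv2.resize(C['side']['frame'][190:310,230:390],None,fx=4,fy=4,interpolation=2))
E
```

```text
t 7.6 grasp gb mm [ -9.4  -0.7 192.2] rot [179.89 -30.38 -21.31] F gb [0.54 0.92 9.51] w 29.6
```

View pics/a5.png

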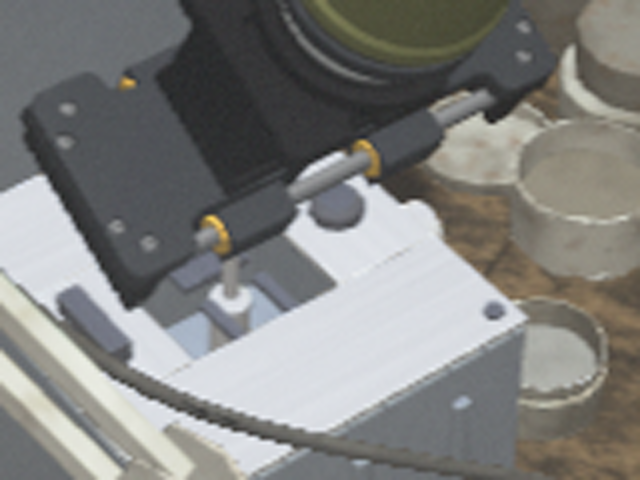

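{"fn": "servo_tool", "kwargs": {
  "increments": [
    [[-0.0013,0,0.002,0,0,0,-1],[-0.0026,0,0.0039,0,0,0,-1],[-0.0026,0,0.0039,0,0,0,-1]]
  ]
}}

```text
time_s: 8.0
tool_pos: [0.5417, -0.1992, 0.1718]
tool_rot: [179.9, -30.5, -21.3]
force: [-0.8, 0.3, 10.3]
grip_width: 0.0299
```

```bash
python3 - <<'E'
from h import *
state()
E
```

```text
t 8.0 grasp gb mm [ -9.2  -0.6 188.2] rot [179.89 -30.45 -21.31] F gb [-0.84  0.02 10.34] w 29.9
```

{"fn": "servo_tool", "kwargs": {
  "increments": [
    [[0.0009,0,0.0005,0,0,0,-1],[0.0017,0,0.001,0,0,0,-1],[0.0017,0,0.001,0,0,0,-1]]
  ]
}}

```text
time_s: 8.3
tool_pos: [0.5432, -0.1998, 0.1716]
tool_rot: [179.9, -30.4, -21.3]
force: [-1.9, 1.5, 10.5]
grip_width: 0.0293
```

```bash
python3 - <<'E'
from h import *
state()
E
```

```text
t 8.3 grasp gb mm [ -7.6  -0.6 188. ] rot [179.88 -30.39 -21.31] F gb [-2.27  0.7  10.55] w 29.3
```

{"fn": "servo_tool", "kwargs": {
  "increments": [
    [[0.0009,0,0.0005,0,0,0,-1],[0.0017,0,0.001,0,0,0,-1],[0.0017,0,0.001,0,0,0,-1]]
  ]
}}

```text
time_s: 8.6
tool_pos: [0.5451, -0.2005, 0.1717]
tool_rot: [179.9, -30.4, -21.3]
force: [-1.1, 0.4, 12.3]
grip_width: 0.0297
```

```bash
python3 - <<'E'
from h import *
state()
E
```

```text
t 8.6 grasp gb mm [ -5.6  -0.6 188.1] rot [179.88 -30.4  -21.31] F gb [-1.22 -0.02 12.28] w 29.7
```

{"fn": "servo_tool", "kwargs": {
  "increments": [
    [[0.0009,0,0.0005,0,0,0,-1],[0.0017,0,0.001,0,0,0,-1],[0.0017,0,0.001,0,0,0,-1]]
  ]
}}

```text
time_s: 8.9
tool_pos: [0.547, -0.2013, 0.1717]
tool_rot: [179.9, -30.4, -21.3]
force: [-1.5, 1.8, 11.4]
grip_width: 0.0295
```

```bash
python3 - <<'E'
from h import *
state()
E
```

```text
t 8.9 grasp gb mm [ -3.6  -0.7 188.1] rot [179.88 -30.41 -21.31] F gb [-2.    1.11 11.38] w 29.5
```

{"fn": "servo_tool", "kwargs": {
  "increments": [
    [[0.0009,0,0.0005,0,0,0,-1],[0.0017,0,0.001,0,0,0,-1],[0.0017,0,0.001,0,0,0,-1]]
  ]
}}

```text
time_s: 9.2
tool_pos: [0.5489, -0.202, 0.1718]
tool_rot: [179.9, -30.4, -21.3]
force: [-2.1, 1.2, 11.5]
grip_width: 0.0293
```

```bash
python3 - <<'E'
from h import *
state()
E
```

```text
t 9.2 grasp gb mm [ -1.5  -0.6 188.2] rot [179.88 -30.42 -21.31] F gb [-2.4   0.37 11.47] w 29.3
```

{"fn": "servo_tool", "kwargs": {
  "increments": [
    [[0.0009,0,0.0005,0,0,0,-1],[0.0017,0,0.001,0,0,0,-1],[0.0017,0,0.001,0,0,0,-1]]
  ]
}}

```text
time_s: 9.5
tool_pos: [0.55, -0.2025, 0.1717]
tool_rot: [179.9, -30.3, -21.3]
force: [-9.0, 2.0, 16.7]
grip_width: 0.0296
```

```bash
python3 - <<'E'
from h import *
state()
C=cams()
cv2.imwrite('pics/a6.png',cv2.resize(C['side']['frame'][230:290,250:330],None,fx=8,fy=8,interpolation=2))
E
```

```text
t 9.5 grasp gb mm [ -0.2  -0.7 188.1] rot [179.86 -30.32 -21.3 ] F gb [-9.13 -1.37 16.66] w 29.6
```

View pics/a6.png

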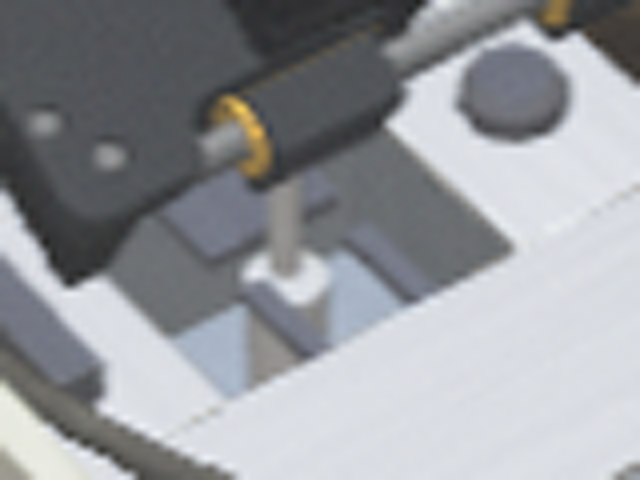

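{"fn": "servo_tool", "kwargs": {
  "increments": [
    [[-0.0009,0,-0.0005,0,0,0,-1],[-0.0009,0.003,-0.0005,0,0,0,-1],[-0.0009,0.006,-0.0004,0,0,0,-1],[-0.001,0.009,-0.0003,0,0,0,-1]]
  ]
}}

```text
time_s: 10.0
tool_pos: [0.5473, -0.2081, 0.1715]
tool_rot: [-179.9, -30.4, -21.3]
force: [-0.3, 4.7, 12.2]
grip_width: 0.0294
```

```bash
python3 - <<'E'
from h import *
state()
E
```

```text
t 10.0 grasp gb mm [ -0.8  -6.9 187.9] rot [-179.93  -30.39  -21.29] F gb [-1.99  4.23 12.17] w 29.4
```

{"fn": "servo_tool", "kwargs": {
  "increments": [
    [[-0.0001,0.002,0.0002,0,0,0,-1],[-0.0002,0.004,0.0003,0,0,0,-1],[-0.0003,0.005,0.0004,0,0,0,-1]]
  ]
}}

```text
time_s: 10.3
tool_pos: [0.545, -0.2133, 0.1707]
tool_rot: [-180.0, -30.4, -21.3]
force: [0.0, 5.2, 11.5]
grip_width: 0.0295
```

```bash
python3 - <<'E'
from h import *
state()
E
```

```text
t 10.3 grasp gb mm [ -1.  -12.6 187.1] rot [-180.    -30.37  -21.28] F gb [-1.86  4.84 11.53] w 29.5
```

{"fn": "servo_tool", "kwargs": {
  "increments": [
    [[-0.0002,0.0025,0.0003,0,0,0,-1],[-0.0003,0.005,0.0006,0,0,0,-1],[-0.0005,0.0075,0.0009,0,0,0,-1]]
  ]
}}

```text
time_s: 10.6
tool_pos: [0.5423, -0.2203, 0.1696]
tool_rot: [180.0, -30.4, -21.3]
force: [0.5, 3.8, 11.1]
grip_width: 0.0291
```

```bash
python3 - <<'E'
from h import *
state()
E
```

```text
t 10.6 grasp gb mm [ -1.  -20.1 186. ] rot [180.   -30.36 -21.27] F gb [-0.87  3.73 11.07] w 29.1
```

{"fn": "servo_tool", "kwargs": {
  "increments": [
    [[-0.0002,0.0025,0.0003,0,0,0,-1],[-0.0004,0.005,0.0006,0,0,0,-1],[-0.0006,0.0075,0.001,0,0,0,-1],[-0.0008,0.01,0.0014,0,0,0,-1]]
  ]
}}

```text
time_s: 11.0
tool_pos: [0.5386, -0.2306, 0.1682]
tool_rot: [180.0, -30.4, -21.3]
force: [0.1, 2.6, 10.4]
grip_width: 0.0299
```

```bash
python3 - <<'E'
from h import *
state()
E
```

```text
t 11.0 grasp gb mm [ -0.7 -31.  184.6] rot [179.97 -30.41 -21.32] F gb [-0.87  2.47 10.36] w 29.9
```

{"fn": "servo_tool", "kwargs": {
  "increments": [
    [[-0.0004,0.0025,0.0005,0,0,0,-1],[-0.0007,0.005,0.0011,0,0,0,-1],[-0.0011,0.0075,0.0018,0,0,0,-1],[-0.0013,0.0095,0.0022,0,0,0,-1]]
  ]
}}

```text
time_s: 11.4
tool_pos: [0.5349, -0.24, 0.1657]
tool_rot: [179.9, -30.4, -21.3]
force: [-0.7, 2.4, 11.3]
grip_width: 0.0298
```

```bash
python3 - <<'E'
from h import *
state()
C=cams()
cv2.imwrite('pics/a7.png',cv2.resize(C['side']['frame'][220:290,250:340],None,fx=7,fy=7,interpolation=2))
E
```

```text
t 11.4 grasp gb mm [ -0.7 -41.1 182. ] rot [179.93 -30.4  -21.34] F gb [-1.58  2.01 11.3 ] w 29.8
```

View pics/a7.png

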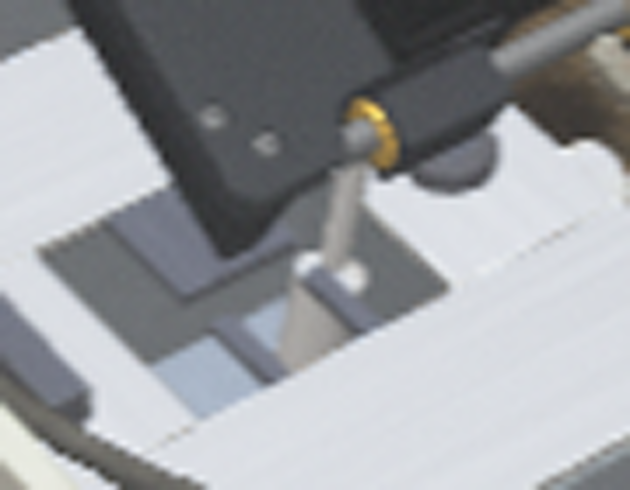

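{"fn": "servo_tool", "kwargs": {
  "increments": [
    [[0,0.001,0,0,0,0,-1],[0.001,0.0015,-0.0017,0,0,0,-1],[0.002,0.002,-0.0034,0,0,0,-1],[0.003,0.0025,-0.0051,0,0,0,-1],[0.004,0.003,-0.0068,0,0,0,-1]]
  ]
}}

```text
time_s: 12.0
tool_pos: [0.5333, -0.2424, 0.1727]
tool_rot: [179.9, -30.3, -21.3]
force: [1.0, 1.0, 6.7]
grip_width: 0.0296
```

```bash
python3 - <<'E'
from h import *
state()
E
```

```text
t 12.0 grasp gb mm [ -1.3 -43.9 189.1] rot [179.95 -30.3  -21.35] F gb [0.57 1.25 6.71] w 29.6
```

{"fn": "servo_tool", "kwargs": {
  "increments": [
    [[0.0014,0.0004,-0.0024,0,0,0,-1],[0.0028,0.0008,-0.0048,0,0,0,-1],[0.0042,0.0012,-0.0072,0,0,0,-1],[0.0055,0.0015,-0.0095,0,0,0,-1]]
  ]
}}

```text
time_s: 12.4
tool_pos: [0.5305, -0.2428, 0.1807]
tool_rot: [180.0, -29.9, -21.3]
force: [2.9, 2.2, 2.0]
grip_width: 0.0298
```

```bash
python3 - <<'E'
from h import *
state()
E
```

```text
t 12.4 grasp gb mm [ -3.7 -45.3 197.2] rot [179.96 -29.92 -21.32] F gb [1.85 3.1  2.02] w 29.8
```

{"fn": "servo_tool", "kwargs": {
  "increments": [
    [[0.0015,0,-0.002,0,0,0,-1],[0.003,0,-0.003,0,0,0,-1],[0.0045,0,-0.0045,0,0,0,-1]]
  ]
}}

```text
time_s: 12.7
tool_pos: [0.5287, -0.242, 0.1823]
tool_rot: [180.0, -29.4, -21.3]
force: [4.3, 3.6, -6.7]
grip_width: 0.0293
```

```bash
python3 - <<'E'
from h import *
state()
C=cams()
cv2.imwrite('pics/a8.png',cv2.resize(C['side']['frame'][200:290,240:350],None,fx=6,fy=6,interpolation=2))
E
```

```text
t 12.7 grasp gb mm [ -5.4 -45.3 198.8] rot [179.99 -29.38 -21.31] F gb [ 2.71  4.88 -6.66] w 29.3
```

View pics/a8.png

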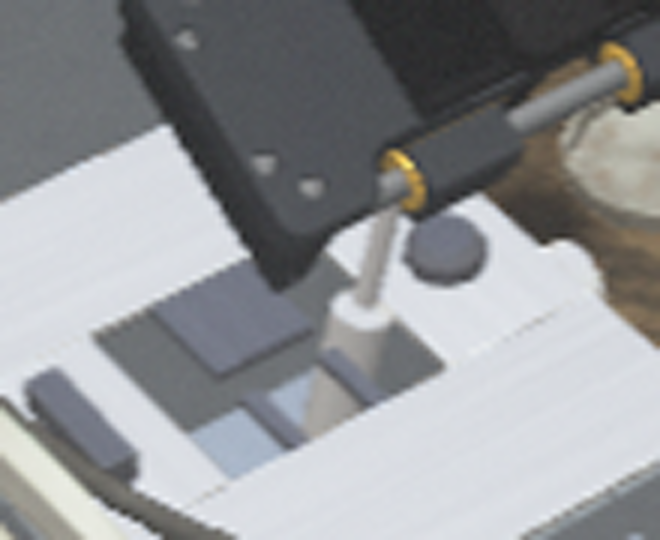

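```bash
cat >> h.py <<'E'
def rel(dx,dy,dz,dlean):
    "grasp delta in gb (mm) and lean change -> tool inc"
    o,Rt,gr=state()
    n=Rt*R.from_euler('y',dlean,degrees=True)
    d=-.019*Rt.apply([0,0,1])*-1
    t0=o['tool_pos'];g=t0-.019*Rt.apply([0,0,1])+RZ.apply(np.array([dx,dy,dz])/1000)
    t=g+.019*n.apply([0,0,1]);print('inc',Rt.inv().apply(t-t0).round(4),'ry',dlean)
E
python3 - <<'E'
from h import *
rel(10,1.5,-1,3)
rel(20,1.5,-2,6)
E
```

```text
t 12.8 grasp gb mm [ -5.5 -45.3 198.7] rot [180.   -29.38 -21.32] F gb [ 1.56  4.11 -2.1 ] w 29.7
inc [ 0.0092 -0.0015  0.0058] ry 3
t 12.8 grasp gb mm [ -5.5 -45.3 198.7] rot [180.   -29.38 -21.32] F gb [ 1.56  4.11 -2.1 ] w 29.7
inc [ 0.0184 -0.0015  0.0114] ry 6
```

{"fn": "servo_tool", "kwargs": {
  "increments": [
    [[0.0018,-0.0005,0.0012,0,0.6,0,-1],[0.0037,-0.001,0.0023,0,1.2,0,-1],[0.0055,-0.0015,0.0035,0,1.8,0,-1],[0.0074,-0.0015,0.0046,0,2.4,0,-1],[0.0092,-0.0015,0.0058,0,3,0,-1]]
  ]
}}

```text
time_s: 13.3
tool_pos: [0.5397, -0.2461, 0.1829]
tool_rot: [179.9, -32.6, -21.3]
force: [-2.0, 3.5, -3.4]
grip_width: 0.0296
```

```bash
python3 - <<'E'
from h import *
rel(10,0,-1,3)
E
```

```text
t 13.3 grasp gb mm [  5.3 -45.1 198.9] rot [179.9  -32.56 -21.32] F gb [-3.09  2.52 -3.41] w 29.6
inc [ 0.0089 -0.      0.0062] ry 3
```

Moving freely; continue.

{"fn": "servo_tool", "kwargs": {
  "increments": [
    [[0.0018,0,0.0013,0,0.6,0,-1],[0.0036,0,0.0026,0,1.2,0,-1],[0.0054,0,0.0039,0,1.8,0,-1],[0.0072,0,0.0052,0,2.4,0,-1],[0.0089,0,0.0065,0,3,0,-1]]
  ]
}}

```text
time_s: 13.8
tool_pos: [0.5505, -0.2504, 0.183]
tool_rot: [179.9, -35.7, -21.3]
force: [-2.4, 3.0, -5.0]
grip_width: 0.0295
```

```bash
python3 - <<'E'
from h import *
rel(10,0,-2,2)
E
```

```text
t 13.8 grasp gb mm [ 16.1 -45.1 198.4] rot [179.88 -35.66 -21.31] F gb [-3.39  1.94 -5.05] w 29.5
inc [ 0.0076 -0.      0.0074] ry 2
```

{"fn": "servo_tool", "kwargs": {
  "increments": [
    [[0.0015,-0.0003,0.0016,0,0.4,0,-1],[0.003,-0.0005,0.0032,0,0.8,0,-1],[0.0045,-0.0005,0.0048,0,1.2,0,-1],[0.006,-0.0005,0.0064,0,1.6,0,-1],[0.0076,-0.0005,0.008,0,2,0,-1]]
  ]
}}

```text
time_s: 14.3
tool_pos: [0.5617, -0.2544, 0.1822]
tool_rot: [179.9, -37.8, -21.3]
force: [-2.3, 0.7, -2.2]
grip_width: 0.0295
```

```bash
python3 - <<'E'
from h import *
rel(8,0,-2,0)
print(env.get_obs()['qpos'])
E
```

```text
t 14.3 grasp gb mm [ 27.5 -44.8 197.3] rot [179.87 -37.8  -21.33] F gb [-2.4  -0.22 -2.18] w 29.5
inc [ 0.0051 -0.      0.0065] ry 0
[ 42.89702006  -7.45988072 -19.39591209 124.98266244  -7.88460436
  24.41998837 -82.49077613]
```

{"fn": "servo_tool", "kwargs": {
  "increments": [
    [[0.0013,0,0.0016,0,0,0,-1],[0.0026,0,0.0032,0,0,0,-1],[0.0039,0,0.0049,0,0,0,-1],[0.0051,0,0.0065,0,0,0,-1]]
  ]
}}

```text
time_s: 14.7
tool_pos: [0.5696, -0.2574, 0.1808]
tool_rot: [179.9, -37.8, -21.3]
force: [-3.3, -0.3, 0.6]
grip_width: 0.0293
```

```bash
python3 - <<'E'
from h import *
rel(4,0,-1,0)
E
```

```text
t 14.7 grasp gb mm [ 35.9 -44.7 195.8] rot [179.87 -37.83 -21.32] F gb [-2.93 -1.46  0.59] w 29.3
inc [ 0.0025 -0.      0.0032] ry 0
```

{"fn": "servo_tool", "kwargs": {
  "increments": [
    [[0.0013,0,0.0016,0,0,0,-1],[0.0025,0,0.0032,0,0,0,-1],[0.0032,0,0.0042,0,0,0,-1]]
  ]
}}

```text
time_s: 15.0
tool_pos: [0.5745, -0.2592, 0.1795]
tool_rot: [179.9, -37.8, -21.3]
force: [-1.8, -1.3, 3.5]
grip_width: 0.0295
```

```bash
python3 - <<'E'
from h import *
rel(3,0,-1,0)
C=cams()
a=np.hstack([cv2.resize(C['side']['frame'][180:300,220:360],None,fx=2.8,fy=2.8),cv2.resize(C['top']['frame'][150:270,240:380],None,fx=2.8,fy=2.8)])
cv2.imwrite('pics/a9.png',a)
E
```

```text
t 15.0 grasp gb mm [ 41.1 -44.6 194.5] rot [179.88 -37.85 -21.32] F gb [-1.19 -1.9   3.47] w 29.5
inc [ 0.0018 -0.      0.0026] ry 0
```

View pics/a9.png

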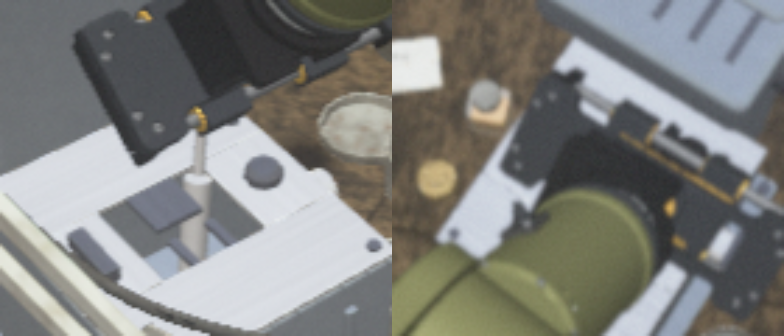

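{"fn": "servo_tool", "kwargs": {
  "increments": [
    [[0.001,0,0.0012,0,0,0,-1],[0.0018,0,0.002,0,0,0,-1],[0.0018,0,0.002,0,0,0,-1]]
  ]
}}

```text
time_s: 15.4
tool_pos: [0.5762, -0.2596, 0.1779]
tool_rot: [179.9, -37.7, -21.3]
force: [-1.4, -2.3, 3.3]
grip_width: 0.0293
```

```bash
python3 - <<'E'
from h import *
rel(3,0,-1,0)
E
```

```text
t 15.4 grasp gb mm [ 42.8 -44.4 193. ] rot [179.9  -37.72 -21.31] F gb [-0.43 -2.65  3.26] w 29.3
inc [ 0.0018 -0.      0.0026] ry 0
```

{"fn": "servo_tool", "kwargs": {
  "increments": [
    [[0.001,0,0.0006,0,0,0,-1],[0.0024,0,0.0012,0,0,0,-1],[0.0024,0,0.0012,0,0,0,-1]]
  ]
}}

```text
time_s: 15.7
tool_pos: [0.5783, -0.2604, 0.1779]
tool_rot: [179.9, -37.7, -21.3]
force: [-1.8, -1.7, 2.6]
grip_width: 0.0297
```

```bash
python3 - <<'E'
from h import *
rel(3,0,-1,0)
E
```

```text
t 15.7 grasp gb mm [ 45.1 -44.3 193. ] rot [179.9  -37.65 -21.31] F gb [-1.08 -2.3   2.58] w 29.7
inc [ 0.0018 -0.      0.0026] ry 0
```

{"fn": "servo_tool", "kwargs": {
  "increments": [
    [[0.001,0,0.0006,0,0,0,-1],[0.0024,0,0.0012,0,0,0,-1],[0.0024,0,0.0012,0,0,0,-1]]
  ]
}}

```text
time_s: 16.0
tool_pos: [0.5799, -0.261, 0.1776]
tool_rot: [179.9, -37.5, -21.3]
force: [-5.5, -1.5, 3.4]
grip_width: 0.0294
```

```bash
python3 - <<'E'
from h import *
rel(3,0,-1,0)
E
```

```text
t 16.0 grasp gb mm [ 46.9 -44.3 192.7] rot [179.91 -37.52 -21.32] F gb [-4.57 -3.38  3.45] w 29.4
inc [ 0.0018 -0.      0.0026] ry 0
```

{"fn": "servo_tool", "kwargs": {
  "increments": [
    [[0,0,0,0,0,0,1],[0,0,0,0,0,0,1],[0,0,0,0,0,0,1],[0,0,0,0,0,0,1],[0,0,0,0,0,0,1],[0,0,0,0,0,0,1],[0,0,0,0,0,0,1],[0,0,0,0,0,0,1]]
  ]
}}

```text
time_s: 16.8
tool_pos: [0.5807, -0.2613, 0.1786]
tool_rot: [179.9, -37.7, -21.3]
force: [0.4, 0.6, 1.1]
grip_width: 0.0831
```

```bash
python3 - <<'E'
from h import *
state()
E
```

```text
t 16.8 grasp gb mm [ 47.7 -44.3 193.6] rot [179.9  -37.67 -21.31] F gb [0.17 0.68 1.12] w 83.1
```

{"fn": "servo_tool", "kwargs": {
  "increments": [
    [[0,0,-0.01,0,0,0,1],[0,0,-0.02,0,0,0,1],[0,0,-0.03,0,0,0,1],[0,0,-0.04,0,0,0,1],[0,0,-0.05,0,0,0,1],[0,0,-0.06,0,0,0,1],[0,0,-0.07,0,0,0,1],[0,0,-0.07,0,0,0,1]]
  ]
}}

```text
time_s: 17.6
tool_pos: [0.541, -0.2459, 0.236]
tool_rot: [179.9, -37.8, -21.3]
force: [0.7, -0.4, 0.3]
grip_width: 0.0869
```

```bash
python3 - <<'E'
from h import *
o,_,_=state();print(o['qpos'])
C=cams()
a=np.hstack([cv2.resize(C['side']['frame'][180:300,220:360],None,fx=2.8,fy=2.8),cv2.resize(C['top']['frame'][150:270,240:380],None,fx=2.8,fy=2.8)])
cv2.imwrite('pics/a10.png',a)
E
```

```text
t 17.6 grasp gb mm [  5.  -44.4 251. ] rot [179.85 -37.83 -21.3 ] F gb [ 0.78 -0.16  0.34] w 86.9
[ 42.45920142 -14.01524846 -17.58764659 123.60934624 -10.64111174
  32.27720881 -80.33987599]
```

View pics/a10.png

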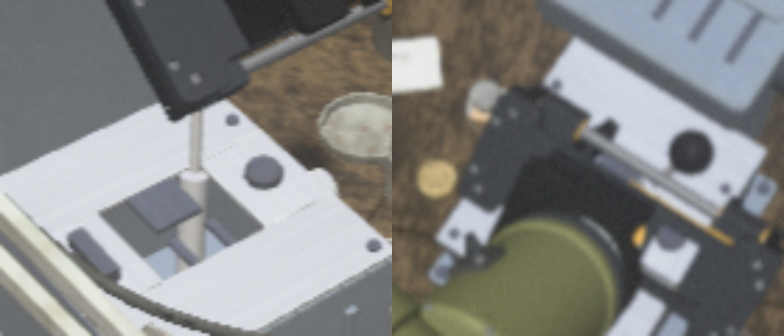

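```bash
python3 - <<'E'
from h import *
rel(-45,-60,30,-15)
C=pickle.load(open('C.pkl','rb'))
for f in (.15,.19,.21,.23,.25):
  for p in (0,.006):
    n=np.array([np.tan(f),-np.tan(.235),1]);n/=np.linalg.norm(n)
    print(f,p,proj(C['top'],g2w(np.array([0,0,.02])+(.19-p)*n))[0].round(1))
E
```

```text
t 17.7 grasp gb mm [  4.9 -44.2 249.4] rot [179.89 -37.7  -21.3 ] F gb [ 0.26 -0.03  0.12] w 87.2
inc [-0.0222  0.0601 -0.0518] ry -15
0.15 0 [341.6 210.2]
0.15 0.006 [340.6 211. ]
0.19 0 [343.4 207.2]
0.19 0.006 [342.4 208.1]
0.21 0 [344.3 205.7]
0.21 0.006 [343.3 206.7]
0.23 0 [345.2 204.3]
0.23 0.006 [344.1 205.3]
0.25 0 [346.1 202.8]
0.25 0.006 [345.  203.9]
```

{"fn": "servo_tool", "kwargs": {
  "increments": [
    [[-0.005,0,-0.02,0,-3,0,1],[-0.01,0,-0.04,0,-8,0,1],[-0.022,0.03,-0.052,0,-15,0,1],[-0.022,0.06,-0.052,0,-15,0,1],[-0.022,0.1,-0.052,0,-15,0,1],[-0.022,0.14,-0.052,0,-15,0,1],[-0.022,0.14,-0.052,0,-15,0,1],[-0.022,0.14,-0.052,0,-15,0,1]]
  ]
}}

```text
time_s: 18.5
tool_pos: [0.4436, -0.3586, 0.2608]
tool_rot: [-180.0, -22.6, -21.5]
force: [0.8, 0.7, -0.4]
grip_width: 0.0866
```

```bash
python3 - <<'E'
from h import *
o,_,_=state()
C=cams()
cv2.imwrite('pics/b_top.png',C['top']['frame']);cv2.imwrite('pics/b_side.png',C['side']['frame'])
a=np.hstack([cv2.resize(C['side']['frame'][180:300,220:360],None,fx=2.8,fy=2.8),cv2.resize(C['top']['frame'][150:270,240:380],None,fx=2.8,fy=2.8)])
cv2.imwrite('pics/a11.png',a)
E
```

```text
t 18.5 grasp gb mm [ -40.3 -184.8  278.4] rot [-180.    -22.58  -21.49] F gb [ 0.49  0.9  -0.44] w 86.6
```

View pics/a11.png

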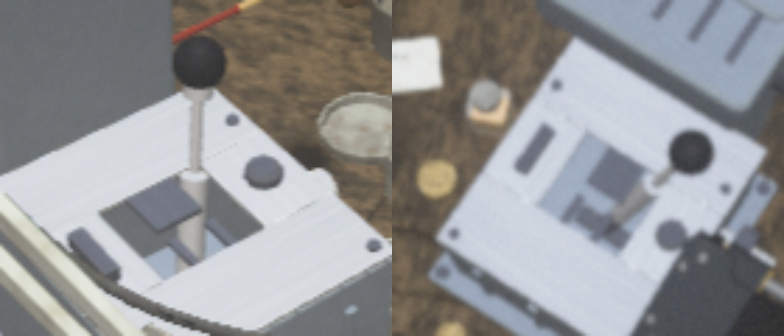

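View pics/b_side.png

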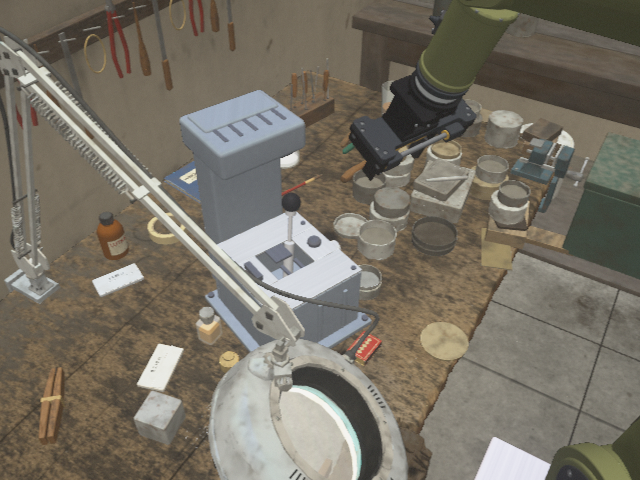

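View pics/b_top.png

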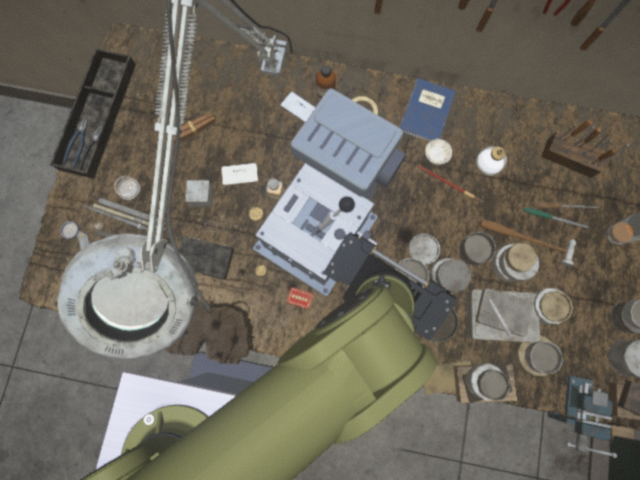

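```bash
python3 - <<'E'
from h import *
C=pickle.load(open('C.pkl','rb'))
k,r=tri(C,{'top':(346.5,204.3),'side':(291.4,202.5)});g=w2g(k);print(g,r)
v=g-[0,0,.02];print('fore',np.arctan2(v[0],v[2]),'side',np.arctan2(v[1],v[2]),'press mm',190-1000*np.linalg.norm(v),'btn dist',np.hypot(g[0],g[1]+.06))
E
```

```text
[ 0.0436707  -0.04522722  0.19889405] [ 0.01217176  0.07568897 -0.06105974 -0.02090906]
fore 0.23943210779708937 side -0.24762694753342088 press mm 0.38008658105678705 btn dist 0.046101682001523064
```

Lever is fully forward, sprung up, hand clear. Handing in.

```bash
python3 - <<'E'
from h import *
state();print(env.sign_off())
E
```

```text
t 18.6 grasp gb mm [ -40.  -182.7  278.8] rot [179.96 -22.61 -21.26] F gb [ 1.13  0.34 -0.23] w 87.1
the job is handed in; nothing more can be done
None
```

The lever is fully forward in the slot beside the round button, on the gearbox's right. The stick is sprung up and the gripper is clear, and I handed the job in at 18.6 s.

**How it went:** I gripped the knob and moved it forward until it met the block. I then pressed the stick down about 17 mm and moved on until the neck touched the block. From there I backed off 1 mm and took it across to the button's side. I let it rise and pushed it forward to its end stop, at about 5 N.

**Last camera check**, before handing in:

| Check | Measured | Needed |
|---|---|---|
| Forward lean | about 0.24 rad | more than 0.19 rad |
| Press left in the stick | about 0.4 mm | less than 4 mm |
| Knob to button, seen from above | about 46 mm | less than 60 mm |

- **Around the gearbox:** as far as the pictures show, nothing was moved. The gripper obscures the tin on the right in the last top view, but the side view shows no change.
- **Force at the knob:** it peaked at about 22 N sideways (25 N in all), because I made one feeling step too many after first contact. That is still under the 35 N limit.
- **Other disagreement:** my first approach pose was out of the arm's reach. The hand stopped short and low beside the gearbox without touching anything, so I came in with less lean.

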